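Hang the fittings caddy on the snap hook

ROBOT

A 6-joint arm with a two-finger parallel gripper is mounted at the origin on the work surface. World frame = base frame: x ahead of the robot, y to its left, z up, the work surface at z = 0. Lengths are in m, angles in rad, forces in N, time in s.
With the tool pointing down it reaches from about 0.275 to 0.75 m from the base axis. Payload 10.2 kg.
Tool frame: the origin (TCP) lies midway between the tips of the shut fingers; the grasp point (between the pads) lies 19 mm behind it (env.hold_point_z is the distance from the TCP to the grasp point, in m); z points along the fingers, y is the line along which they close (so a half turn about z gives the same grasp; the last joint's range is limited). The gripper opens to 85 mm and grips with 20 to 120 N. Pads are 22 mm wide; open, the fingers measure 114 mm over their backs; the gripper's body (76 mm by 85 mm) begins 54 mm behind the grasp point. The pads swing forward as they close: fully open they stand 13 mm farther back than shut.
Start: joints at [1.118, 0.313, 1.498, -0, 1.331, -0.223], TCP at [0.12, 0.511, 0.231] pointing down, gripper open.
Joint ranges: [-2.94, 2.94], [-0.97, 2.17], [0.19, 2.56], [-1.23, 4.37], [0.02, 3.11], [-2.88, 2.88]. Speed limits (rad/s): [2.39, 2.39, 3.01, 3.14, 3.14, 3.14].

INTERFACE

Orientations are given as a unit quaternion [x, y, z, w].
In Python, from bench import env, kinematics, monitor, eyes, job gives the robot as it stands. The module is installed in compiled form; this text tells all that it offers. Calls block until the motion is done:
- env.reach(position, orientation): joint-space move of the TCP to a pose.
- env.movel(position, velocity=0.15, frame=None, guard=None): straight line of the TCP; frame=None keeps the orientation; velocity is the mean speed in m/s. With guard (N) it stops when the force on the tool has changed by that much, and returns True; else False.
- env.set_joints(angles): joint-space move.
- env.release() and env.close_gripper(effort=None): open the fingers fully, or close them until they stop; effort is the grip in N (None keeps the last).
- env.hold(seconds).
- kinematics.ik(position, orientation): joint angles nearest the present ones, or None.
- monitor.sense(): the state.
- eyes.grab_frame(name): name is "scene" or "side" or "wrist"; returns a dict with "frame" (480x640x3 uint8, red, green, blue), "mtx" (3x3 intrinsics, pixels), "view" (4x4, takes a point from world to camera coordinates). Camera axes: x right, y down, z forward; pixel columns grow to the right and rows downward; lengths in m; the calibration is good to about 2 mm. A picture is of the moment at which its call begins. There is no depth.
A pose or a line that the arm cannot do raises env.MotionError and nothing moves.
- job.hand_in(): hands the job in; it is judged then, once.
The state is a dict: "clock": time; "joints": joint angles; "qvel": joint speeds; "joint_efforts": joint torques, N m; "position": TCP position; "ee_rot": TCP orientation; "contact_force": force on the tool from outside, world axes, zero at the start; "ft_torque": the same for the moment, N m; "finger_gap": opening from 0.0 (shut) to 1.0 (fully open); "gripper_force": force on a finger pad.
Only numpy, scipy, OpenCV 4.12 (cv2) and the standard library are available. Lean on these libraries where they do the work, as an engineer would, in place of code of your own. Each camera call takes 0.05 s, during which the arm holds its last target. There are 200 camera calls.

TASK

Put the steel fittings caddy, the one with the fixed handle over it, away on the bench rack: press its handle down past the hook's spring gate so that it hangs level and at rest from the bottom of the hook, with the gate sprung shut above the handle. Keep the caddy upright on the way so that nothing spills, and leave everything else on the bench where it is.

Things in the scene. Friction and masses are not known exactly. Their poses are not given: they have to be found in the camera images.
- caddy: open sheet-steel tray of brass frame fittings, 80 mm (x) x 120 mm (y) x 55 mm high, about 0.3 kg, with a rigid bail handle: an 8 mm round steel rod over its middle along y, coming down at both ends at y = +/-63 mm. Origin at the centre of the underside, z up. Front and back alike. Starts standing on the bench
- bail (a point): centre of the bail's top rod, on its axis, 140 mm above the caddy's underside; the rod is straight and level for 50 mm either side of it; axes as the caddy's: y along the rod, z up. Grip the rod beside this point, since the hook needs the middle
- rack: fixed aluminium rack with one steel snap hook pointing to its -x at y = 0. Origin on the bench under its rails' front face, z up. 20 mm posts at y = +/-120 mm; hook rail at z 200-224 mm, open space below it; base plate 12 mm high, x -40 to 60 mm
- rail_top (a point): middle of the front face of the rack's top rail (x 0 to 20, z 282 to 312 mm, post to post; this point at z 297). It leaves no room for a gripper body pointing straight down over the hook: tilt the fingers 30 to 45 degrees forward, towards the rack's +x
- hook_seat (a point): where the rod's centre lies when the caddy hangs home (rack x -35, z 196 mm). Hook: 8 mm rod in the rack's plane y = 0, axis from the rail (x 0, z 215) to (-15, 205), down 45 degrees to the V bottom (-35, 185), up to (-57, 207) and (-67, 220), lip up to (-68, 258), flared tip at (-74, 272). Axes as the rack's
- hook_mouth (a point): point in the hook's mouth, level with the shut gate, through which the middle of the rod goes down best (rack x -51, y 0, z 252 mm); x -57 to -42 works; the rod is past the gate 20 to 30 mm lower. Axes as the rack's
- gate (a joint): the hook's spring gate, a 6 mm steel finger 41 mm long, pivoted at rack x -12, z 252 mm and reaching to the lip but for 6 mm: 0 = shut, grows (rad, to 1.3) as it is pushed down into the hook, 5 to 7 N at its tip, more than the caddy's weight; springs shut by itself
- tray: same sheet-steel tray as the caddy (80 x 120 x 55 mm) but WITHOUT a bail; bystander; origin at the centre of its underside
- tape: roll of paper tape lying flat, 104 mm across, 25 mm high; bystander; origin at the centre of its underside
- spool: white thread spool standing up, 80 mm across, 50 mm high; bystander; origin at the centre of its underside
- jar: small clear jar with black lid, 70 mm across, 75 mm tall; bystander; origin at the centre of its underside
- driver: screwdriver with black handle lying flat along its x axis; bystander
Not all that is in view belongs to the job. Leave any green or red look-alike of the caddy alone.

How it is judged:
On the way:
1. the caddy is lifted clear of the bench (height (world z) of caddy above 0.05 m and contact force between caddy and the fingers above 0.5 N), for 0.1 s.
At the end, for the whole second after the job is handed in: The bail rests in the bottom of the hook (its centre within 25 mm of the seat fore and aft, 22 mm sideways, 15 mm up), the gate is shut (under 0.15 rad), the caddy hangs level within 0.26 rad and at rest (under 0.06 m/s and 0.6 rad/s), and no other thing has moved 40 mm (x of bail in the frame of hook_seat between -0.025 and 0.02 m and y of bail in the frame of hook_seat between -0.022 and 0.022 m and z of bail in the frame of hook_seat between -0.012 and 0.015 m and value of joint gate below 0.15 rad and angle between caddy's own z axis and vertical below 0.26 rad and linear speed of caddy below 0.06 m/s and angular speed of caddy below 0.6 rad/s and distance of each of tray, tape, spool, jar, driver from where it was at the start of the episode below 0.04 m); the robot touches nothing.
It fails at once if the caddy is tipped by more than about 40 degrees, spilling its fittings (angle between caddy's own z axis and vertical above 0.7 rad).
It fails at once if a bystander is shifted by 40 mm or more (not (distance of each of tray, tape, spool, jar, driver from where it was at the start of the episode below 0.04 m)).
It also fails if it takes over 51 s, if anything falls off the work surface, if the arm or the gripper's body presses on something with over 40 N, if the wrist force passes 120 N, or if a joint passes its speed limit or range.

## Working session

There is one attempt and no reset: what is moved stays moved. The work goes in short steps, each a Python script; the robot and the scene stay as the last script left them, time stands still between calls to the robot, and variables do not carry over. Pictures are saved under pics/ and viewed, at most 10 in all, crops included, and the job is handed in when it is done.

```bash
mkdir -p pics; python3 - <<'E'
from bench import env, kinematics, monitor, eyes, job
import cv2, numpy as np, pickle
d={}
for n in ("scene","side","wrist"):
    f=eyes.grab_frame(n); d[n]=f
    cv2.imwrite(f"pics/{n}0.png",cv2.cvtColor(f["frame"],cv2.COLOR_RGB2BGR))
    v=np.array(f["view"]); print(n,(-v[:3,:3].T@v[:3,3]).round(3),v[2,:3].round(2))
pickle.dump(d,open("f0.pkl","wb"))
print(monitor.sense()["ee_rot"],monitor.sense()["clock"],env.hold_point_z)
E
```

```text
scene [1.192 0.848 1.248] [-0.43 -0.5  -0.75]
side [ 0.092 -0.334  0.988] [ 0.47  0.46 -0.75]
wrist [0.038 0.53  0.374] [ 0.31 -0.08 -0.95]
[ 1.14632982e-01  9.93407794e-01 -4.54135843e-04 -1.65303545e-04] 0.15 0.0187
```

View pics/scene0.png

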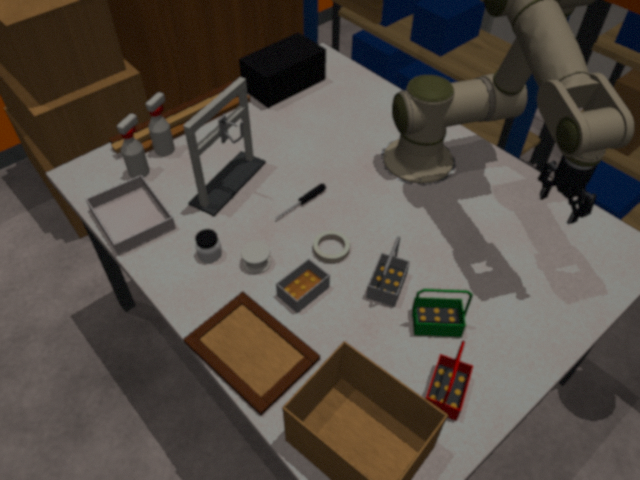

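View pics/side0.png

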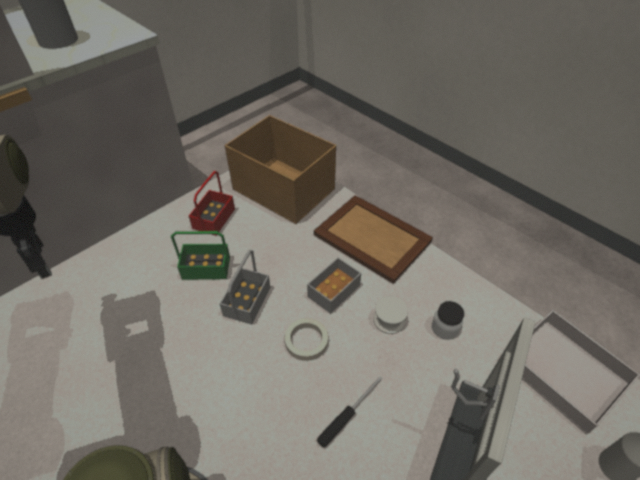

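The scene view shows the steel caddy at about (388,280) and the rack at about (225,150). In the side view they are at (246,293) and (475,410). I'll enlarge both.

```bash
cat > h.py <<'E'
from bench import env, kinematics, monitor, eyes, job
import cv2, numpy as np, pickle
from scipy.spatial.transform import Rotation as R
def P(f): return np.array(f["mtx"])@np.array(f["view"])[:3]
def tri(fa,pa,fb,pb):
    X=cv2.triangulatePoints(P(fa),P(fb),np.array(pa,float).reshape(2,1),np.array(pb,float).reshape(2,1)).ravel()
    X=X[:3]/X[3]; return X, np.linalg.norm(proj(fa,X)-pa), np.linalg.norm(proj(fb,X)-pb)
def proj(f,X):
    q=P(f)@np.append(X,1); return q[:2]/q[2]
def plane(f,p,z):
    v=np.array(f["view"]); c=-v[:3,:3].T@v[:3,3]
    d=v[:3,:3].T@np.linalg.inv(f["mtx"])@[*p,1]
    return c+d*(z-c[2])/d[2]
def tile(f,x,y,w,h,s):
    t=cv2.resize(f["frame"][y:y+h,x:x+w],None,fx=s,fy=s,interpolation=cv2.INTER_CUBIC)
    return cv2.cvtColor(t,cv2.COLOR_RGB2BGR)
E
python3 - <<'E'
from h import *
d=pickle.load(open("f0.pkl","rb")); s,t=d["scene"],d["side"]
top=np.hstack([tile(s,350,228,80,80,5),tile(t,205,242,80,80,5)])
cv2.imwrite("pics/c1.png",cv2.resize(top,(800,400)))
top=np.hstack([tile(s,180,70,100,150,4),tile(t,420,340,100,140,4)[:560].copy() if 0 else cv2.copyMakeBorder(tile(t,420,335,100,145,4),0,20,0,0,0)])
cv2.imwrite("pics/c2.png",top)
for p in [(388,285)]: print(plane(s,p,.03))
print(plane(t,(246,300),.03))
E
```

```text
[0.45823632 0.30532184 0.03      ]
[0.43367594 0.27197619 0.03      ]
```

View pics/c1.png

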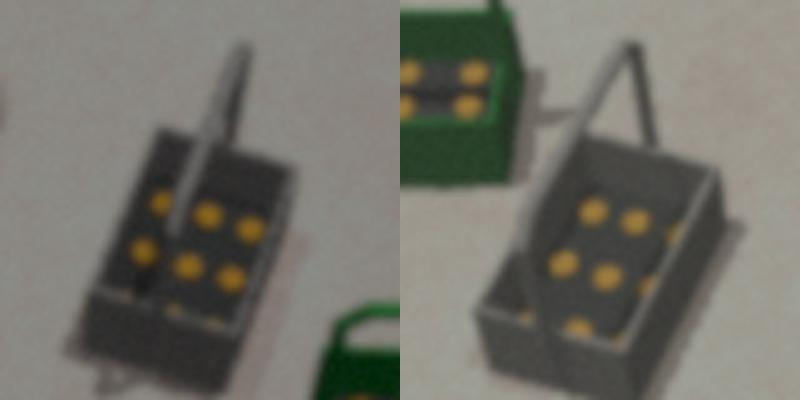

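View pics/c2.png

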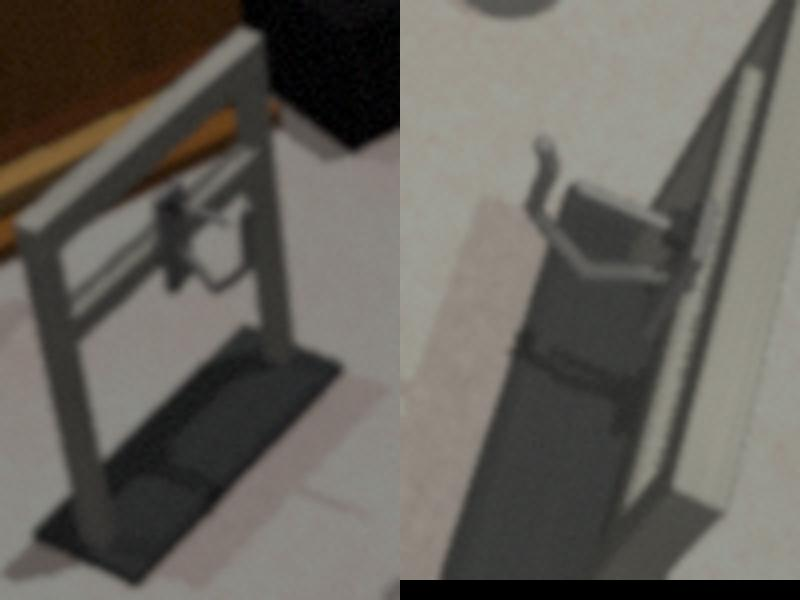

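Caddy bail ends: scene (398.2,237) and (385.4,274.4), side (230,291) and (251.4,251.6). Hook tip: scene (241,121), side (456,370.5). Hook V bottom: scene (234.5,142.5), side (466,404).

```bash
python3 - <<'E'
from h import *
d=pickle.load(open("f0.pkl","rb")); s,t=d["scene"],d["side"]
def T(n,a,b):
    r=tri(s,a,t,b); print(n,r[0].round(4),round(r[1],1),round(r[2],1))
T("bailA",(398.2,237),(230,291)); T("bailB",(385.4,274.4),(251.4,251.6))
T("tip",(241.2,120.7),(455.8,370.5)); T("V",(234.5,142.5),(466.2,403.7))
# base plate corners z=.012
for p in [(10+180-.5,70+134),(214.5,215),(265,162),(241,152)]: print("plate",plane(s,p,.012).round(3))
for p in [(185,127),(245,77.5)]: print("toprail",plane(s,p,.312).round(3))
# caddy rim corners z=.055
for p in [(382,254),(409,262),(367.5,286),(397.5,294)]: print("rim",plane(s,p,.055).round(3))
E
```

```text
bailA [0.3872 0.2577 0.127 ] 0.7 1.1
bailB [0.4981 0.3192 0.1238] 0.9 1.3
tip [ 0.5065 -0.2397  0.2737] 0.0 0.0
V [ 0.517  -0.2762  0.1806] 0.7 1.6
plate [ 0.681 -0.307  0.012]
plate [ 0.65  -0.22   0.012]
plate [ 0.393 -0.307  0.012]
plate [ 0.422 -0.398  0.012]
toprail [ 0.66  -0.273  0.312]
toprail [ 0.406 -0.351  0.312]
rim [0.411 0.234 0.055]
rim [0.377 0.3   0.055]
rim [0.515 0.284 0.055]
rim [0.475 0.352 0.055]
```

```bash
cat >> h.py <<'E'
def rot(zx,tx):  # tool z dir, approx tool x dir -> quaternion
    z=np.array(zx,float); z/=np.linalg.norm(z); x=np.array(tx,float); x-=z*(x@z); x/=np.linalg.norm(x)
    return R.from_matrix(np.c_[x,np.cross(z,x),z]).as_quat()
E
python3 - <<'E'
from h import *
d={}
rx=np.array([.317,-.948,0]); ry=np.array([.948,.317,0])
q=rot([0,0,-1],-rx)
H=np.array([.51,-.25,.43]); C=np.array([.443,.288,.34])
for n,p in [("h1",H+.06*ry),("h2",H-.07*ry),("c1",C+.06*ry),("c2",C-.06*ry)]:
    try: env.reach(p,q)
    except env.MotionError as e: print(n,e); continue
    env.hold(.2); d[n]=eyes.grab_frame("wrist"); print(n,monitor.sense()["clock"])
    cv2.imwrite(f"pics/{n}.png",cv2.cvtColor(d[n]["frame"],cv2.COLOR_RGB2BGR))
pickle.dump(d,open("f1.pkl","wb"))
m=[d[k]["frame"] for k in ("h1","h2") if k in d]
im=np.vstack([cv2.resize(np.hstack([d[a]["frame"],d[b]["frame"]]),(800,300)) for a,b in (("h1","h2"),("c1","c2"))])
cv2.imwrite("pics/m1.png",cv2.cvtColor(im,cv2.COLOR_RGB2BGR))
E
```

```text
h1 3.5167
h2 4.35
c1 6.7167
c2 7.5167
```

View pics/m1.png

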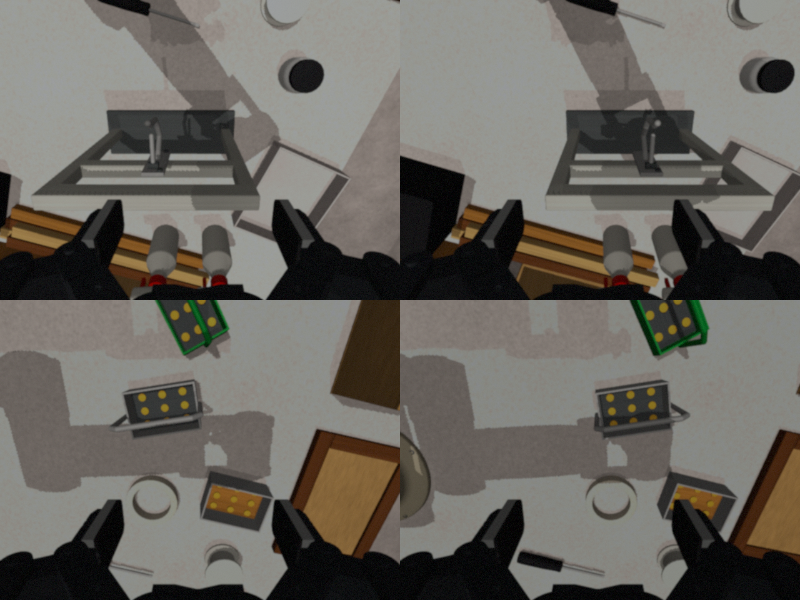

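The wrist views show the hook at full-pixel (248,205–270) in h1 and (400,195–270) in h2, and the bail at about (255,195) in c1 and (385,190) in c2. I'll enlarge these for sub-pixel picks.

```bash
python3 - <<'E'
from h import *
d=pickle.load(open("f1.pkl","rb"))
a=np.hstack([tile(d["h1"],205,182,100,75,4),tile(d["h2"],355,182,100,75,4)])
b=np.hstack([tile(d["c1"],170,120,200,120,2),tile(d["c2"],300,120,200,120,2)])
cv2.imwrite("pics/m2.png",cv2.convertScaleAbs(np.vstack([a,b]),alpha=1.6))
E
```

```text
(no output)
```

View pics/m2.png

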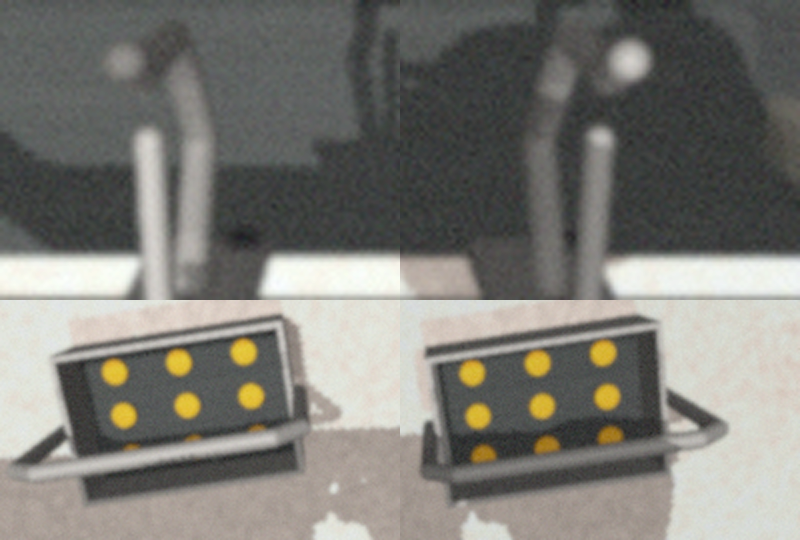

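```bash
python3 - <<'E'
from h import *
d=pickle.load(open("f1.pkl","rb")); 
def T(n,a,pa,b,pb):
    r=tri(d[a],pa,d[b],pb); print(n,r[0].round(4),round(r[1],1),round(r[2],1)); return r[0]
tip=T("tip","h1",(236,197.5),"h2",(412.5,197)); g=T("gatetip","h1",(242,214.5),"h2",(405,215.2)); V=T("V","h1",(254.5,216.2),"h2",(390.2,215.8))
L=T("bailL","c1",(179,205),"c2",(315,205)); Rr=T("bailR","c1",(321.5,185),"c2",(460,185))
print("bail mid",(L+Rr)/2,np.linalg.norm(L-Rr),np.degrees(np.arctan2(*(L-Rr)[1::-1])))
for n,c0,c1 in (("h1",190,360),("h2",265,440)):
    gr=cv2.GaussianBlur(cv2.cvtColor(d[n]["frame"],cv2.COLOR_RGB2GRAY),(5,5),0).astype(float)
    # plate front edge
    pts=[(c,155+np.argmin(np.diff(gr[155:195,c]))+.5) for c in range(c0,c1,3)]
    W=np.array([plane(d[n],p,.012) for p in pts]); v=cv2.fitLine(W[:,:2].astype(np.float32),cv2.DIST_HUBER,0,.001,.001).ravel()
    nrm=np.array([-v[1],v[0]]); print(n,"plate",v.round(4),np.degrees(np.arctan(v[1]/v[0])),np.abs((W[:,:2]-v[2:])@nrm).mean())
    # strong row edges in the rail area
    col=int((c0+c1)/2)+60; dg=np.diff(gr[230:350,col]); k=[i+230 for i in range(1,118) if abs(dg[i])>8 and abs(dg[i])>=max(abs(dg[i-1]),abs(dg[i+1]))]
    print(k,[plane(d[n],(col,r+.5),.312)[:2].round(3) for r in k])
    for r in k[-3:]:
        pts=[]
        for c in list(range(c0-80,c0-20,3))+list(range(c0+110,c0+190,3)):
            s=gr[r-5:r+7,c]; pts.append((c,r-5+np.argmax(np.abs(np.diff(s)))+.5))
        W=np.array([plane(d[n],p,.312) for p in pts]); u=cv2.fitLine(W[:,:2].astype(np.float32),cv2.DIST_HUBER,0,.001,.001).ravel()
        print("  rail",r,u.round(4),np.degrees(np.arctan(u[1]/u[0])),np.abs((W[:,:2]-u[2:])@np.array([-u[1],u[0]])).mean())
E
```

```text
tip [ 0.507 -0.238  0.274] 0.2 0.2
gatetip [ 0.513  -0.2561  0.2538] 0.3 0.3
V [ 0.5192 -0.2743  0.19  ] 0.2 0.2
bailL [0.3881 0.2604 0.1269] 0.2 0.2
bailR [0.5012 0.317  0.1274] 0.3 0.3
bail mid [0.44463632 0.28871383 0.12715343] 0.1264085004203753 -153.39981148517063
h1 plate [ 0.9482  0.3177  0.5344 -0.2629] 18.522635 3.0105779602191063e-09
[245, 256, 283, 294, 312, 335, 336] [array([ 0.582, -0.238]), array([ 0.585, -0.245]), array([ 0.591, -0.264]), array([ 0.594, -0.272]), array([ 0.599, -0.285]), array([ 0.605, -0.303]), array([ 0.605, -0.304])]
  rail 312 [ 0.9497  0.3131  0.5616 -0.2975] 18.247889 0.0002312190072179134
  rail 335 [ 0.9476  0.3194  0.5255 -0.3303] 18.624052 0.0010326765064245318
  rail 336 [ 0.9477  0.3193  0.5498 -0.3221] 18.619717 0.0010214248595653316
h2 plate [ 0.948   0.3183  0.5147 -0.2694] 18.563164 6.917628330037744e-05
[245, 256, 275, 283, 294, 311, 312, 335, 336] [array([ 0.508, -0.263]), array([ 0.511, -0.27 ]), array([ 0.517, -0.283]), array([ 0.519, -0.288]), array([ 0.522, -0.296]), array([ 0.527, -0.308]), array([ 0.528, -0.309]), array([ 0.535, -0.326]), array([ 0.535, -0.327])]
  rail 312 [ 0.949   0.3153  0.4641 -0.33  ] 18.381554 0.0014811738893444435
  rail 335 [ 0.9518  0.3068  0.4518 -0.3537] 17.864399 0.001381577121245418
  rail 336 [ 0.951   0.3092  0.4539 -0.3531] 18.013832 0.0011699084884782974
```

```bash
cat >> h.py <<'E'
RX=np.array([.3165,-.9486,0]); RY=np.array([.9486,.3165,0]); RO=np.array([.5304,-.308,0])
CM=np.array([.4446,.2887,0]); a=np.radians(26.8); CY=np.array([np.cos(a),np.sin(a),0]); CX=np.array([np.sin(a),-np.cos(a),0])
OFF,LEAN,HP=.039,np.radians(14),env.hold_point_z
Z=np.array([0,0,1.])
def pose(rod,ax,ay,t,side,k,back=0):
    t=np.radians(t); z=np.cos(LEAN)*(np.sin(t)*ax-np.cos(t)*Z)-side*np.sin(LEAN)*ay
    return rod+side*OFF*ay+(HP-back)*z, rot(z,k*ay)
def rk(x,z,t,side,k,back=0): return pose(RO+x*RX+z*Z,RX,RY,t,side,k,back)
def cd(z,t,side,k,back=0): return pose(CM+z*Z,CX,CY,t,side,k,back)
E
python3 - <<'E'
from h import *
d=pickle.load(open("f1.pkl","rb"))
f=d["c1"]; g=cv2.cvtColor(f["frame"],cv2.COLOR_RGB2GRAY)
v=np.array(f["view"]); c=-v[:3,:3].T@v[:3,3]
for n in ("c1",):
  for o in (-.03,0,.03):
    p=proj(f,CM+o*CY+.14*Z); col=int(round(p[0])); s=cv2.GaussianBlur(g,(3,3),0)[int(p[1])-9:int(p[1])+10,col]
    thr=s.max()*.8; r=int(p[1])-9+np.flatnonzero(s>thr).mean()
    D=v[:3,:3].T@np.linalg.inv(f["mtx"])@[col,r,1]; w=c+D*(((CM-c)@CX)/(D@CX)); print(p.round(1),r,w.round(4),s.tolist())
print(plane(d["c1"],(205*1.6,30*1.6),.14))
for side in (1,-1):
  for k in (1,-1):
    L=[cd(.14,42,side,k,.08),cd(.14,42,side,k),cd(.262,42,side,k),rk(-.16,.262,22,side,k),rk(-.09,.29,22,side,k),rk(-.052,.262,22,side,k),rk(-.051,.222,42,side,k),rk(-.04,.206,42,side,k)]
    print(side,k,[None if (j:=kinematics.ik(*p)) is None else np.round(j,1).tolist() for p in L])
E
```

```text
[212.5 203.3] 202.5 [0.4167 0.2746 0.1364] [38, 38, 40, 50, 67, 85, 101, 113, 120, 122, 118, 110, 97, 78, 61, 51, 48, 52, 56]
[247.3 198.3] 197.5 [0.4439 0.2883 0.1366] [37, 34, 39, 52, 72, 91, 106, 117, 122, 122, 115, 100, 80, 59, 41, 33, 34, 39, 42]
[282.4 193.2] 192.5 [0.4708 0.302  0.1369] [42, 40, 44, 58, 78, 96, 109, 119, 123, 122, 115, 102, 85, 62, 42, 33, 35, 40, 42]
[0.47142958 0.41972111 0.14      ]
1 1 [[0.7, 0.8, 1.0, -0.6, 1.7, 1.9], [0.6, 0.8, 1.2, -0.7, 1.6, 2.0], [0.6, 0.7, 1.1, -0.7, 1.8, 1.8], [-0.3, 0.4, 1.5, -0.5, 1.3, 1.1], [-0.4, 0.4, 1.3, -0.5, 1.4, 1.0], [-0.4, 0.5, 1.3, -0.5, 1.3, 1.0], [-0.4, 0.5, 1.5, -0.9, 1.1, 1.4], [-0.4, 0.5, 1.5, -0.9, 1.0, 1.4]]
1 -1 [[0.7, 0.8, 1.0, -0.6, 1.7, -1.2], [0.6, 0.8, 1.2, -0.7, 1.6, -1.2], [0.6, 0.7, 1.1, -0.7, 1.8, -1.3], [-0.3, 0.4, 1.5, -0.5, 1.3, -2.0], [-0.4, 0.4, 1.3, -0.5, 1.4, -2.2], [-0.4, 0.5, 1.3, -0.5, 1.3, -2.2], [-0.4, 0.5, 1.5, -0.9, 1.1, -1.7], [-0.4, 0.5, 1.5, -0.9, 1.0, -1.7]]
-1 1 [[0.8, 0.4, 1.8, -0.9, 1.2, 2.2], [0.7, 0.4, 1.8, -1.0, 1.0, 2.3], [0.7, 0.3, 1.7, -0.8, 1.2, 2.0], [-0.6, -0.0, 1.9, -0.0, 0.8, 0.6], [-0.7, 0.1, 1.8, 0.0, 0.9, 0.5], [-0.7, 0.1, 1.7, 0.1, 0.8, 0.4], [-0.7, 0.2, 2.0, -0.5, 0.3, 1.0], [-0.7, 0.2, 2.0, -0.6, 0.3, 1.0]]
-1 -1 [[0.8, 0.4, 1.8, -0.9, 1.2, -0.9], [0.7, 0.4, 1.8, -1.0, 1.0, -0.9], [0.7, 0.3, 1.7, -0.8, 1.2, -1.1], [-0.6, -0.0, 1.9, -0.0, 0.8, -2.5], [-0.7, 0.1, 1.8, 0.0, 0.9, -2.7], [-0.7, 0.1, 1.7, 0.1, 0.8, -2.7], [-0.7, 0.2, 2.0, -0.5, 0.3, -2.2], [-0.7, 0.2, 2.0, -0.6, 0.3, -2.1]]
```

Everything agrees with the given sizes: tip at rack x −74, V at −35, gate tip at −54, and the rod at z about 0.137–0.14. Now I'll grasp and lift.

```bash
python3 - <<'E'
from h import *
env.reach(*cd(.14,42,1,1,.08))
p,q=cd(.139,42,1,1); print(env.movel(p,.08,q,guard=8))
env.close_gripper(100); s=monitor.sense(); print(s["clock"],s["finger_gap"],s["gripper_force"],np.round(s["contact_force"],1))
p,q=cd(.265,42,1,1); env.movel(p,.12,q)
s=monitor.sense(); print(s["clock"],s["finger_gap"],s["gripper_force"],np.round(s["contact_force"],1),np.round(np.array(s["position"])-p,4))
d={n:eyes.grab_frame(n) for n in ("scene","side","wrist")}; pickle.dump(d,open("f2.pkl","wb"))
im=np.hstack([tile(d["scene"],310,150,160,160,2.5),tile(d["side"],180,160,160,160,2.5)])
cv2.imwrite("pics/m3.png",np.vstack([cv2.convertScaleAbs(im[:400],alpha=1.5),cv2.copyMakeBorder(cv2.resize(tile(d["wrist"],0,0,640,480,1),(266,200)),0,0,0,534,0)]))
E
```

```text
False
11.0417 0.056998078011010624 96.47438406944275 [0.6 0.8 1.2]
12.2417 0.058523665210594183 96.71586379408836 [-0.2 -0.5 -2.4] [-0.0002 -0.0001 -0.0009]
```

View pics/m3.png

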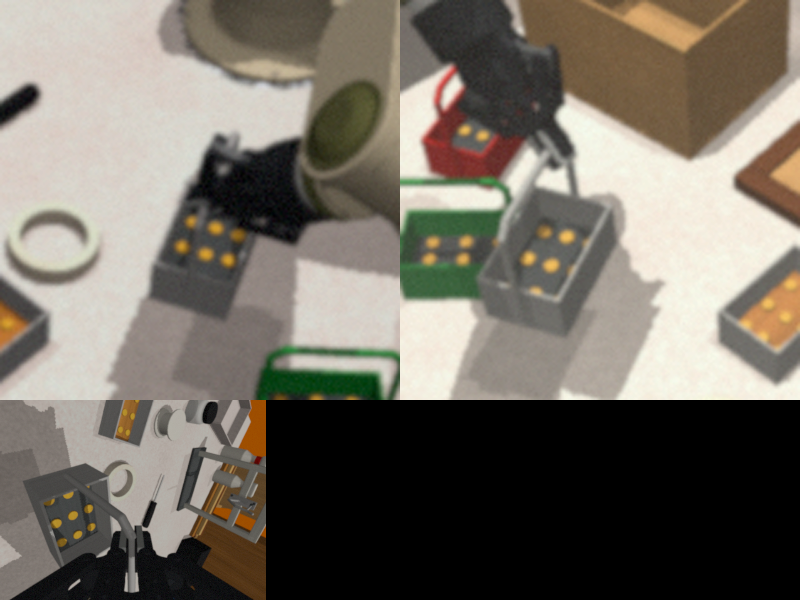

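The caddy is held upright by the +y end of its bail and is clear of the bench. I'll carry it to just in front of the hook, pitched 20° so the front wall can pass below the hook, and check.

```bash
python3 - <<'E'
from h import *
for x,z,t in ((-.2,.265,36),(-.115,.28,22)):
    p,q=rk(x,z,t,1,1); env.movel(p,.2,q)
env.hold(.3); s=monitor.sense(); print(s["clock"],s["finger_gap"],np.round(s["contact_force"],1),np.round(np.array(s["position"])-p,4))
d={n:eyes.grab_frame(n) for n in ("scene","side","wrist")}; pickle.dump(d,open("f3.pkl","wb"))
for n in("scene","side"): print(n,proj(d[n],RO-.115*RX+.28*Z).round(1),[proj(d[n],RO-.115*RX+.28*Z+o*RY).round(1) for o in(-.05,.05)])
a=tile(d["scene"],190,60,133,100,3);b=tile(d["side"],400,290,133,100,3)
w=cv2.resize(tile(d["wrist"],0,0,640,480,1),(399,300))
cv2.imwrite("pics/m4.png",cv2.convertScaleAbs(np.vstack([np.hstack([a,b]),np.hstack([w,w*0])]),alpha=1.5))
E
```

```text
15.4583 0.054743283739024935 [ 0.5  0.2 -1.9] [ 0.      0.0008 -0.    ]
scene [253.6 124. ] [array([263.9, 114.2]), array([243. , 134.1])]
side [432.2 357.7] [array([422.7, 382.5]), array([441.1, 334.7])]
```

View pics/m4.png

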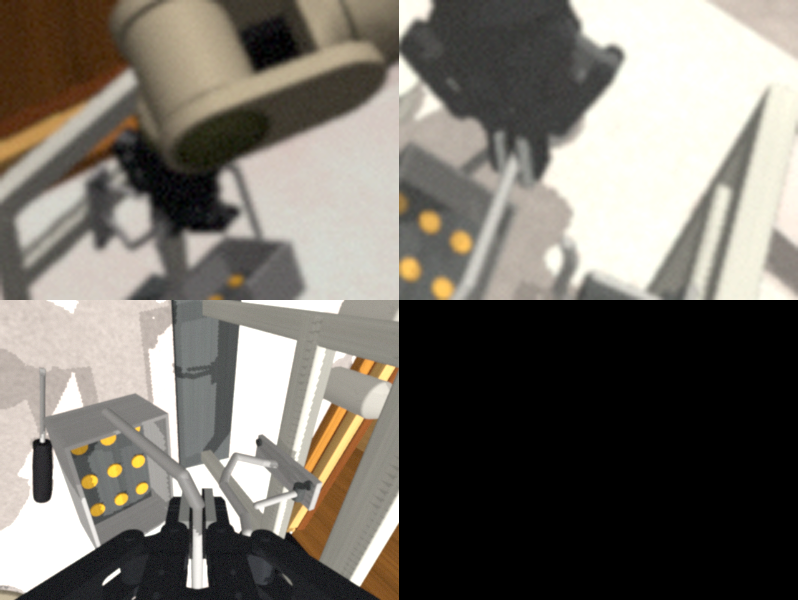

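The side view shows the rod within about 1 px of its predicted line (tile (499,203) against the predicted (496,203)), with the tray pitched as intended. Next I cross the lip and press down.

```bash
python3 - <<'E'
from h import *
ok=True
for x,z,t,g in ((-.092,.292,22,8),(-.074,.288,22,8),(-.062,.276,22,8),(-.052,.264,22,8),(-.051,.245,30,30),(-.051,.222,42,35),(-.045,.214,42,35)):
    p,q=rk(x,z,t,1,1); hit=env.movel(p,.06,q,guard=g); s=monitor.sense()
    print(x,z,hit,round(s["clock"],2),np.round(s["contact_force"],1),np.round(np.array(s["position"])-p,4))
    if hit: break
d={n:eyes.grab_frame(n) for n in ("scene","side","wrist")}; pickle.dump(d,open("f4.pkl","wb"))
a=tile(d["scene"],190,60,133,100,3);b=tile(d["side"],420,320,133,100,3)
w=tile(d["wrist"],200,180,266,200,1.5)
cv2.imwrite("pics/m5.png",cv2.convertScaleAbs(np.vstack([np.hstack([a,b]),np.hstack([w,cv2.resize(tile(d["wrist"],0,0,640,480,1),(399,300))])]),alpha=1.5))
E
```

```text
-0.092 0.292 False 16.19 [-0.7  0.5 -2.8] [-0.0001 -0.0001 -0.0002]
-0.074 0.288 False 16.65 [ 1.1 -0.1 -2.4] [-0.0001 -0.0003 -0.0003]
-0.062 0.276 False 17.08 [ 0.4 -0.4 -2.5] [-0.0001 -0.0001 -0.0004]
-0.052 0.264 False 17.49 [ 0.9 -0.  -2.8] [-0.0001 -0.0002 -0.0004]
-0.051 0.245 False 17.94 [-0.9  6.3  2.4] [-0.0001  0.0006  0.0008]
-0.051 0.222 False 18.44 [-0.2 -1.2 -2.6] [ 0.0002 -0.0002  0.0005]
-0.045 0.214 False 18.76 [-0.   0.2 -2.6] [-0.0001 -0.0006 -0.0002]
```

View pics/m5.png

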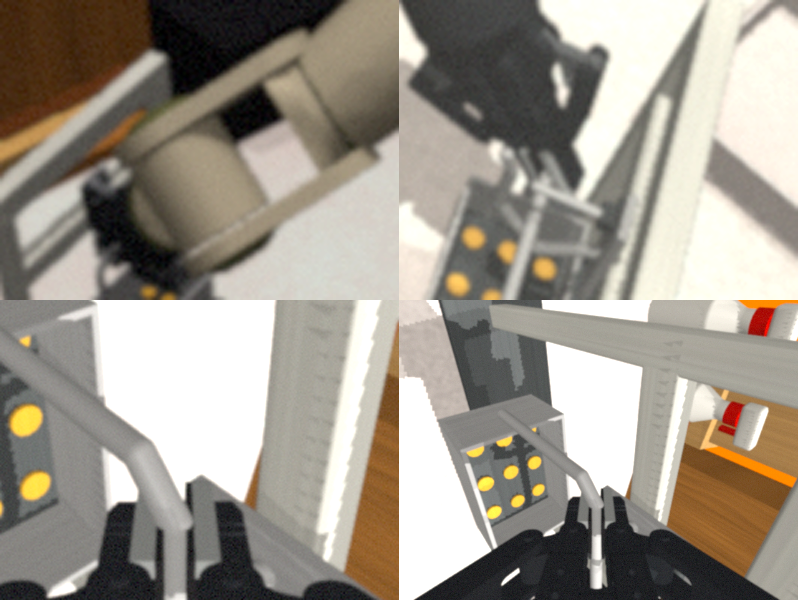

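The force peaked at about 6 N and then fell back to the caddy's weight. The side view shows the gate (about (570,200)) shut above the rod. Now I lower to the seat, release and back out.

```bash
python3 - <<'E'
from h import *
p,q=rk(-.038,.201,42,1,1); print(env.movel(p,.03,q,guard=3)); s=monitor.sense(); print(np.round(s["contact_force"],1),np.round(np.array(s["position"])-p,4))
env.release(); env.hold(.5); s=monitor.sense(); print(s["clock"],s["finger_gap"],np.round(s["contact_force"],1))
T=R.from_quat(s["ee_rot"]).as_matrix(); b=np.array(s["position"])
env.movel(b-.12*T[:,2],.06); s=monitor.sense(); print(s["clock"],np.round(s["contact_force"],1))
env.movel(b-.22*T[:,2]-.05*RX+.05*Z,.15); env.hold(1.5)
s=monitor.sense(); print(s["clock"],np.round(s["contact_force"],1))
d={n:eyes.grab_frame(n) for n in ("scene","side","wrist")}; pickle.dump(d,open("f5.pkl","wb"))
for n in ("scene","side"): print(n,proj(d[n],RO-.035*RX+.196*Z),[proj(d[n],RO-.035*RX+.183*Z+o*RY).round(1) for o in(-.063,.063)])
a=tile(d["scene"],170,60,133,150,3)[:,:399];b=tile(d["side"],420,330,133,150,3)
cv2.imwrite("pics/m6.png",cv2.convertScaleAbs(np.hstack([a,b]),alpha=1.5))
E
```

```text
False
[-0.   0.5 -2.8] [ 0. -0.  0.]
20.8 0.9983487955896848 [-0.2 -1.4 -0.7]
22.95 [-0.1  0.7 -0.2]
25.7333 [ 0.4 -0.3 -0.1]
scene [232.93621441 138.7102222 ] [array([245.9, 130.3]), array([220.4, 154.7])]
side [466.72544393 399.00126818] [array([455.1, 433.7]), array([474., 373.])]
```

View pics/m6.png

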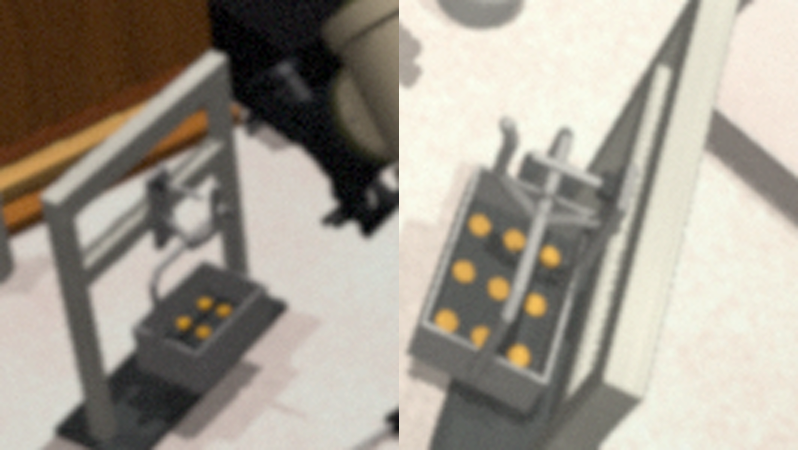

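In the side view the bail ends are at (474,375) and (457,435), against (474,373) and (455,434) predicted for home. The gate tip is at (464,382), the same as when it was shut at the start. I'll check the caddy is still, then hand in.

```bash
python3 - <<'E'
from h import *
pts=[]
for i in range(6):
    g=cv2.cvtColor(eyes.grab_frame("side")["frame"][360:475,415:500],cv2.COLOR_RGB2GRAY).astype(np.float32); pts.append(g); env.hold(.25)
print([np.round(cv2.phaseCorrelate(pts[0],p)[0],2) for p in pts[1:]],[round(float(np.abs(p-pts[0]).mean()),2) for p in pts[1:]])
f0,f5=pickle.load(open("f0.pkl","rb"))["side"]["frame"],eyes.grab_frame("side")["frame"]
m=np.abs(f0[260:420,280:470].astype(int)-f5[260:420,280:470]).max(2); print("bystander diff frac",(m>50).mean())
if all(np.abs(p-pts[0]).mean()<6 for p in pts): print(job.hand_in())
E
```

```text
[array([-0.01,  0.  ]), array([0.01, 0.  ]), array([-0.  ,  0.01]), array([ 0.04, -0.02]), array([-0.04, -0.01])] [1.11, 1.11, 1.11, 1.12, 1.1]
bystander diff frac 0.030460526315789473
the job is handed in; nothing more can be done
None
```

The caddy hangs level and still from the bottom of the hook with the gate shut above its handle, and the job is handed in; the side view showed no sign that any bystander had moved.

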